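# Fit the spindle through its two bearings and hold it home against the preload sleeve

## Robot

A 6-joint arm with a two-finger parallel gripper is mounted at the origin on a cart in front of the work surface, level with it; the furniture and walls round the work are solid. World frame = base frame: x ahead of the robot, y to its left, z up, the work surface at z = 0. Lengths are in mm, angles in rad, forces in N, time in s.
With the tool pointing down it reaches from about 350 to 775 mm from the base axis. Payload 7.3 kg.
Tool frame: the origin (TCP) lies on the mounting face of the last link; the fingertips stand 178 mm ahead of it and the grasp point (between the pads) lies 159 mm ahead of it; z points along the fingers, y is the line along which they close (so a half turn about z gives the same grasp; the last joint's range is limited). The gripper opens to 92 mm and grips with 3 to 60 N. Pads are 19 mm wide; open, the fingers measure 130 mm over their backs; the gripper's body (75 mm by 190 mm) begins 47 mm behind the grasp point.
Start: joints at [-1.43, 0.342, 1.524, -0, 1.275, -0.146], TCP at [148.534, -503.553, 404.741] pointing down, gripper open.
Joint ranges: [-2.53, 2.53], [-0.77, 2.02], [0.04, 2.7], [-1, 4.14], [0.28, 2.66], [-3.11, 3.11]. Speed limits (rad/s): [2.57, 2.57, 3.14, 3.14, 3.14, 3.14].

## Interface

Orientations are given as [roll, pitch, yaw] about the fixed x, y, z axes, in that order (R = Rz(yaw) Ry(pitch) Rx(roll)).
In Python, from plant import bot, vision gives the robot as it stands. The module is installed in compiled form; this text tells all that it offers.
- The arm moves only by the shell command python3 -m crank FILE, which reads ROWS from the file FILE. ROWS is a JSON list of rows, 1 to 5 of them, each an object with the fields jaw (the finger opening in mm), sx, sy, sz (the shift in mm), twist (a turn about the tool's z in rad); a field left out counts as zero (the opening has to be given); each row is the pose to reach, as a shift and turn from the pose commanded when the command began, along the tool's axes at that moment; what a row does not reach only later rows make up. A row lasts 1/8 s, in which the tool goes at most 62.5 mm and 0.188 rad, less where a joint would pass 70% of its speed; a pose out of reach is approached as far as the arm can. The fingers move at their own pace and stop on an object; the grip force is fixed at half the most. Time passes only in rows, so rows that do not move let the fingers close. It prints the time, the measured TCP pose, the force, the opening and the grip force at its end. Input that does not fit is refused with a message, and nothing moves.
- bot.get_obs(): the state, without advancing time (a new reading comes with each control period).
- vision.capture(name): name is "scene" or "top"; returns a dict with "color" (400x640x3 uint8, red, green, blue), "K" (3x3 intrinsics, pixels), "k1" (the pictures are not rectified: a ray, as slopes to the right and down, at radius r is drawn at 1 + k1 r^2 times it, then the intrinsics apply), "R" (3x3) and "t" (3): a world point X has camera coordinates R X + t. Camera axes: x right, y down, z forward; pixel columns grow to the right and rows downward; lengths in mm; the calibration is good to about 2 mm. A picture is of the moment at which its call begins. There is no depth.
- bot.close_job(): hands the job in; it is judged then, once.
The state is a dict: "time": time; "joint_positions": joint angles; "dq": joint speeds; "tau": joint torques, N m; "tool_pos": TCP position; "tcp_rot": TCP orientation; "contact_force": force on the tool from outside, world axes, zero at the start; "moment": the same for the moment, N m; "grip_width": finger opening in mm; "finger_force": force on a finger pad.
Only numpy, scipy, OpenCV 4.12 (cv2) and the standard library are available. Lean on these libraries where they do the work, as an engineer would, in place of code of your own. Each camera call takes 0.05 s, during which the arm holds its last target. There are 200 camera calls.

## Task

Draw the sliding bearing block out along its rail until its pointer stands at the long line of the scale, then take the stepped spindle from its V rests and slide its long thin end through the fixed bearing block and on through the sliding one. Push it home, until its shoulder has pressed the sprung sleeve fully into the fixed block, and finish with the gripper still holding the spindle there, so that I can clamp the shaft collar on the end that sticks out. Keep the sliding block at the line, and leave the shaft collar, the hex key and the beaker where they are.

Things in the scene. Friction and masses are not known exactly. Their poses are not given: they have to be found in the camera images.
- stand: bearing stand, screwed down: aluminium plate 84 mm (x) by 190 mm (y), 8 mm thick, with a rail and two pillow blocks whose 14.4 mm bores lie in one line along its y axis, 52 mm above the bench. Origin on the bench below the middle of the fixed block; the plate spans y = -22 to +168 mm. The spindle enters at the -y end, towards +y. z is up; the scale is on the -x side, nearest the robot
- fixed_bore (a point): centre of the bore in the outer (-y) face of the fixed block, 52 mm above the bench; the sprung sleeve stands out 8 mm from this face. The fixed block, at the stand's -y end, has a round housing 38 mm in diameter and 30 mm long (stand y = -15 to +15), top at 71 mm, on a foot 52 mm wide and 25 mm high
- sleeve (a joint): the dark sprung sleeve round the fixed bore, 23 mm outside and 16.4 mm inside diameter: 0 when it stands out 8 mm from the fixed block's outer face, 0.008 m when pressed flush with it; it takes 3 N to start it and 7 N to hold it flush, and it springs back out when let go
- carrier (a joint): travel of the sliding block along the rail, away from the fixed block (stand +y): at 0 its middle is 45 mm from that of the fixed block, the pointer is at the line at 0.055, end stop at 0.075 m. Brake friction of about 7 N: it stays where it is left
- sliding_bore (a point): centre of the sliding block, on its bore axis, 52 mm above the bench. Round housing 38 mm in diameter and 26 mm long along the rail, which can be pinched across from above; foot 52 mm wide and 25 mm high, with a knob sticking out low on the far side
- pointer (a point): tip of the sliding block's pointer, 9 mm above the bench, on the scale side
- set_line (a point): middle of the long broad line (11 by 2.4 mm) of the scale, where the pointer must stand; the middles of the two blocks are then 100 mm apart. The other lines are short and thin, 10 mm apart
- cradle: black plastic rest for the spindle, screwed down: base 54 mm (x) by 176 mm (y), 8 mm thick, with two 14 mm thick V rests at y = -72 and +72 mm, tops at about 48 mm. Origin in the middle of its underside
- spindle: steel stepped spindle, 233 mm long, about 0.22 kg, lying level in the V rests, axis 46 mm above the bench. Origin on its axis in the front face of its shoulder, +y along it to the tip (roll about y is arbitrary). Shoulder: 32 mm in diameter, y = 0 to -6 mm. Centre of mass near y = -9 mm. At home the shoulder's front face lies on the fixed block's outer face
- spindle_grip (a point): point on the axis of the spindle's body, the place to grip: 20 mm in diameter, spindle y = -6 to -60 mm, this point at y = -33. Behind it, -60 to -78 mm, a stub 12 mm in diameter lies in one V rest
- spindle_tip (a point): tip of the long thin end (spindle y = +155 mm): journal 12 mm in diameter from the shoulder on, tapered to 5.6 mm over the last 10 mm. At home the tip is 27 mm beyond the sliding block's far face
- shaft_collar: loose dark steel ring, 28 mm across, 11 mm high, on the bench, to be left alone; origin in the middle of its underside
- hexkey: loose black L hex key, 78 by 29 mm, 5 mm thick, on the bench, to be left alone; origin in the middle of its underside
- beaker: loose plastic beaker, 49 mm across, 88 mm high, behind the stand, to be left alone; origin in the middle of its underside

How it is judged:
By the outcome, as a careful person would: the job done as asked, in the order asked, and still so for the second after the job is handed in, while the arm keeps its last pose, push and grip.
It also fails if it takes over 58 s, if anything falls off the work surface, if the arm or the gripper's body presses on something with over 40 N, if the wrist force passes 120 N, or if a joint passes its speed limit or range.

## Working session

There is one attempt and no reset: what is moved stays moved. The work goes in short steps, Python scripts to look and compute and a shell command to move; the robot and the scene stay as the last step left them, time stands still between calls to the robot, and variables do not carry over. Pictures are saved under pics/ and viewed, at most 10 in all, crops included, and the job is handed in when it is done.

```bash
mkdir -p pics
python3 - <<'E'
from plant import bot, vision
import cv2
for n in("scene","top"):
    d=vision.capture(n); cv2.imwrite(f"pics/{n}0.png",cv2.cvtColor(d["color"],cv2.COLOR_RGB2BGR))
    print(n,d["K"].tolist(),d["k1"],d["R"].tolist(),d["t"])
print(bot.get_obs())
E
```

```text
scene [[393.69424432861103, 0.0, 321.6945546403308], [0.0, 393.69424432861103, 198.90132837139967], [0.0, 0.0, 1.0]] -0.0777077667425209 [[-0.8381251772026107, -0.545341875557287, -0.012183025188887276], [-0.22617322926484573, 0.3677520037811121, -0.9020000743231058], [0.4963787442095037, -0.7532334979796355, -0.431563946383799]] [534.87750246 139.35716353 706.19202203]
top [[378.4126603352835, 0.0, 314.8039843287202], [0.0, 378.4126603352835, 200.21986466569055], [0.0, 0.0, 1.0]] -0.04632049358148316 [[0.020234539796681675, -0.9997605974290079, -0.008325336486297462], [-0.9919763858657599, -0.019036226718852623, -0.1249818865156615], [0.12479348253783827, 0.010787488155359211, -0.9921240934557413]] [106.77328578 551.98904615 928.61467186]
{'time': 0.1, 'joint_positions': array([-1.42998387e+00,  3.42644337e-01,  1.52491168e+00,  2.44128356e-05,
        1.27539698e+00, -1.45994252e-01]), 'dq': array([-0.00098714, -0.00059384, -0.00256252,  0.00095257, -0.00170231,
       -0.00059129]), 'tau': array([ 1.50513693e-03, -4.32006776e+01, -2.44692189e+01,  7.19453604e-02,
        5.25599916e-02, -4.16430453e-05]), 'tool_pos': array([ 148.52837387, -503.42879299,  404.12223873]), 'tcp_rot': array([-3.14025017e+00, -2.20995819e-04,  2.86799440e-01]), 'contact_force': array([ 0.41606445, -0.00706702,  0.3863414 ]), 'moment': array([-0.02227788,  0.03881379, -0.00956858]), 'finger_force': 0.0, 'grip_width': 91.89999988140757}
```

View pics/scene0.png

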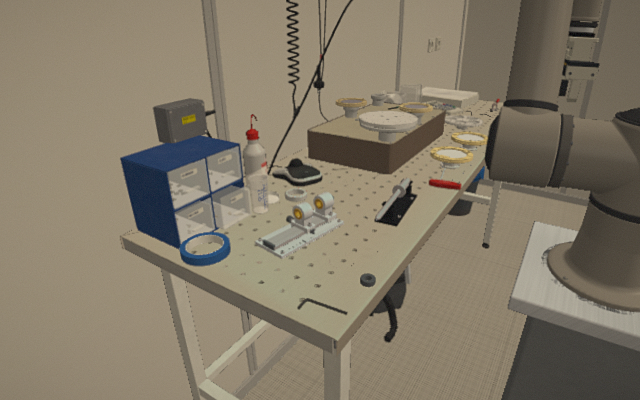

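View pics/top0.png

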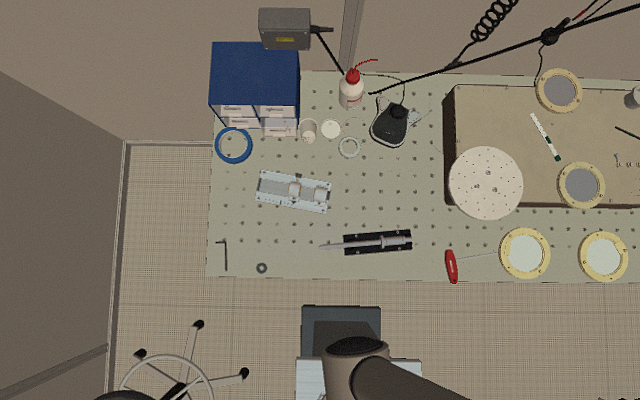

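The scene view shows the stand near (300,230) and the cradle with spindle near (397,205). In the top view, the stand is at (295,190), with the fixed block on the right at (321,193) and the sliding block at (294,190). The spindle lies at (365,243), with its tip on the left at about (321,246). Next I'll enlarge these areas.

```bash
cat > h.py <<'E'
import numpy as np, cv2
from plant import bot, vision
def cap(n): return vision.capture(n)
def dist(d): return np.array([d["k1"],0,0,0,0],float)
def px(d,X):
    return cv2.projectPoints(np.atleast_2d(np.asarray(X,float)),cv2.Rodrigues(np.array(d["R"]))[0],np.array(d["t"],float),np.array(d["K"]),dist(d))[0][:,0]
def world(d,uv,z):
    p=cv2.undistortPoints(np.asarray(uv,float).reshape(-1,1,2),np.array(d["K"]),dist(d))[:,0]
    R=np.array(d["R"]);c=-R.T@np.array(d["t"])
    r=np.c_[p,np.ones(len(p))]@R
    return c+r*((z-c[2])/r[:,2])[:,None]
def crop(d,x0,y0,w,h,s,fn,pts=None):
    im=cv2.cvtColor(d["color"],cv2.COLOR_RGB2BGR)[y0:y0+h,x0:x0+w]
    im=cv2.resize(im,None,fx=s,fy=s,interpolation=cv2.INTER_CUBIC)
    if pts is not None:
        for u,v in pts: cv2.circle(im,(int((u-x0+.5)*s),int((v-y0+.5)*s)),2,(0,0,255),-1)
    cv2.imwrite("pics/"+fn,im)
E
python3 - <<'E'
from h import *
d=cap("top");crop(d,250,165,90,52,8.8,"a.png");crop(d,315,222,100,36,8,"b.png")
d=cap("scene");crop(d,250,172,170,85,4.7,"c.png")
E
```

```text
(no output)
```

View pics/a.png

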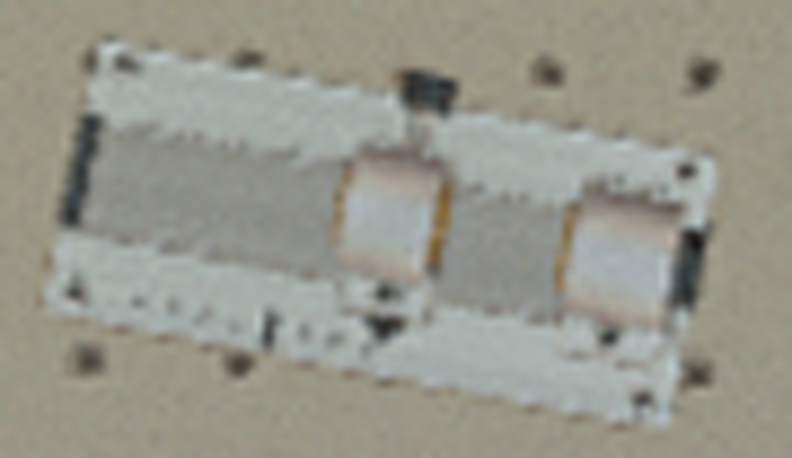

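View pics/b.png

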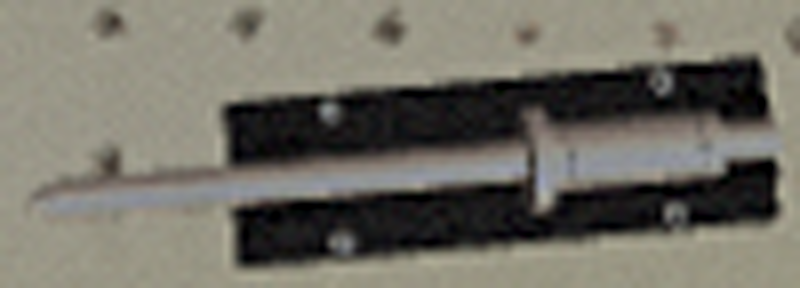

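View pics/c.png

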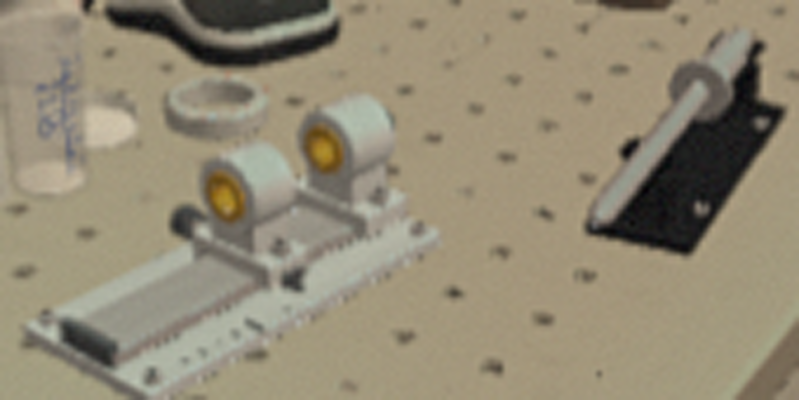

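The crops give these points:
- **Crop a:** plate corners at (102,42), (712,158), (668,425), (48,305); long line at (268,328); pointer tip at about (383,335); housings at (392,215) and (625,260).
- **Crop b:** cradle corners at (228,105), (762,60), (776,215), (238,265); tip at (35,205); shoulder at 530–552; stub end at (778,141).
- **Crop c:** plate corners at (28,328), (150,398), (437,237); tip at (597,222).

```bash
cat >> h.py <<'E'
def un(p,o,s): return (np.asarray(p,float)+.5)/s-.5+np.array(o)
def tf(q,L):
    c,s=np.cos(q[2]),np.sin(q[2]);L=np.atleast_2d(L).astype(float)
    return np.c_[q[0]+c*L[:,0]-s*L[:,1],q[1]+s*L[:,0]+c*L[:,1],L[:,2]]
def loc(q,X):
    c,s=np.cos(q[2]),np.sin(q[2]);X=np.atleast_2d(X)-[q[0],q[1],0]
    return np.c_[c*X[:,0]+s*X[:,1],-s*X[:,0]+c*X[:,1],X[:,2]]
E
python3 - <<'E'
from h import *
from scipy.optimize import least_squares as ls
T=cap("top");S=cap("scene")
A=lambda p:un(p,(250,165),8.8);B=lambda p:un(p,(315,222),8);C=lambda p:un(p,(250,172),4.7)
def fit(L,obs,q0):
    f=lambda q:np.concatenate([(px(d,tf(q,np.array(L)[i]))-o).ravel() for d,i,o in obs])
    r=ls(f,q0);return r.x,np.round(r.fun,1)
L=[[42,168,8],[42,-22,8],[-42,-22,8],[-42,168,8]]
t=(T,[0,1,2,3],A([[102,42],[712,158],[668,425],[48,305]]));s=(S,[0,3,2],C([[28,328],[150,398],[437,237]]))
q0=[500,150,-.2]
for o in([t],[s],[t,s]):print(*fit(L,o,q0))
q=fit(L,[t],q0)[0]
print("line",loc(q,world(T,A([[268,328]]),8)),"ptr",loc(q,world(T,A([[383,335]]),9)))
print("blocks",loc(q,world(T,A([[392,215],[625,260]]),71)))
L=[[27,88,8],[27,-88,8],[-27,-88,8],[-27,88,8]]
c=fit(L,[(T,[0,1,2,3],B([[228,105],[762,60],[776,215],[238,265]]))],[400,-50,0]);print("cradle",*c)
w=world(T,B([[35,205],[532,167],[552,165],[778,141]]),46);print("spindle",w,loc(c[0],w))
w=world(S,C([[597,222],[706,88]]),46);print("scene sp",w,loc(c[0],w))
print(np.arctan2(*(w[0]-w[1])[:2]))
E
```

```text
[ 5.64574592e+02  1.04043862e+02 -1.69334684e-01] [-0.2 -0.5  0.9 -0.5  0.   0.4 -0.7  0.5]
[ 5.62410656e+02  1.09197184e+02 -1.57022306e-01] [-1.3  0.2  0.3  0.3  1.1 -1.1]
[ 5.64268820e+02  1.05435292e+02 -1.64380598e-01] [-0.9 -0.1  0.3 -0.4 -0.4  0.5 -1.2  0.9 -1.1 -1.2  0.2 -1.1  1.2 -1.9]
line [[-34.83091368 100.52458132   8.        ]] ptr [[-30.56787324  66.35898595   9.        ]]
blocks [[-3.44762806 65.06804844 71.        ]
 [-3.7356269  -1.32372825 71.        ]]
cradle [ 4.48280707e+02 -4.56384869e+01  1.03957461e-01] [-0.7 -0.5  0.  -0.7  0.6  0.8  0.   0.4]
spindle [[ 431.20682806  104.88813341   46.        ]
 [ 445.88548202  -49.18484629   46.        ]
 [ 446.61725575  -55.40359103   46.        ]
 [ 455.3065154  -125.86129143   46.        ]] [[ -1.36150741 151.48573221  46.        ]
 [ -2.75030092  -3.27866036  46.        ]
 [ -2.66779892  -9.53976828  46.        ]
 [ -1.33686785 -80.51877504  46.        ]]
scene sp [[429.43856352 110.59343772  46.        ]
 [444.93947615 -48.51989573  46.        ]] [[ -2.52818437 157.3437286   46.        ]
 [ -3.62219744  -2.51913235  46.        ]]
-0.0971141207363548
```

Both blocks stand 66 mm apart, so the pointer is about 34 mm short of the line. I'll move above the sliding block.

```bash
cat >> h.py <<'E'
from scipy.spatial.transform import Rotation as Ro
Q=np.array([564.5,104.5,-.167]); SP=np.array([448.3-0.5,-45.6-3.3,.104])
def go(q,L):
    "print rows' dx,dy,dz,turn to bring the grasp point to local L of frame q"
    o=bot.get_obs();R=Ro.from_euler("xyz",o["tcp_rot"])
    g=tf(q,L)[0]+[0,0,159]
    yaw=o["tcp_rot"][2];a=(q[2]+np.pi/2-yaw+np.pi)%(2*np.pi)-np.pi
    print("move",np.round(R.inv().apply(g-o["tool_pos"]),1),"turn",round(-a,3),"rot",np.round(o["tcp_rot"],4),"grasp local",np.round(loc(q,o["tool_pos"]-[0,0,159])[0],1),"F local",np.round(Ro.from_euler("z",-q[2]).apply(o["contact_force"]),1),"M",np.round(o["moment"],2),"w",round(o["grip_width"],1),"t",round(o["time"],2))
E
echo '[{"jaw": 92,"sx": 600,"sy": -525,"twist": -1.117},{"jaw": 92,"sx": 600,"sy": -525,"twist": -1.117},{"jaw": 92,"sx": 600,"sy": -525,"twist": -1.117},{"jaw": 92,"sx": 600,"sy": -525,"twist": -1.117},{"jaw": 92,"sx": 600,"sy": -525,"twist": -1.117}]' > path.dat && python3 -m crank path.dat; python3 -c "
from h import *;go(Q,[0,66.2,245])"
```

```text
time: 0.92
tool_pos: [316.5, -237.9, 404.9]
tcp_rot: [3.141, 0.0, 1.23]
contact_force: [0.8, -0.6, -0.2]
grip_width: 91.8
finger_force: 0.0
move [470.8 107.8   0.8] turn -0.174 rot [3.1407e+00 4.0000e-04 1.2299e+00] grasp local [-187.6 -378.8  245.9] F local [ 0.9 -0.4 -0.2] M [-0.1  -0.05 -0.  ] w 91.8 t 0.93
```

```bash
echo '[{"jaw": 92,"sx": 471,"sy": 108,"twist": -0.174},{"jaw": 92,"sx": 471,"sy": 108,"twist": -0.174},{"jaw": 92,"sx": 471,"sy": 108,"twist": -0.174},{"jaw": 92,"sx": 471,"sy": 108,"twist": -0.174},{"jaw": 92,"sx": 471,"sy": 108,"twist": -0.174}]' > path.dat && python3 -m crank path.dat >/dev/null; python3 -c "
from h import *;go(Q,[0,66.2,95])"
```

```text
move [157.9  63.4 150.9] turn -0.005 rot [3.1408e+00 3.0000e-04 1.3985e+00] grasp local [-64.4 -91.3 245.9] F local [ 0.4 -0.9 -0.3] M [-0.04 -0.12 -0.  ] w 92.3 t 1.55
```

```bash
echo '[{"jaw": 92,"sx": 158,"sy": 63.4,"twist": -0.005},{"jaw": 92,"sx": 158,"sy": 63.4,"twist": -0.005},{"jaw": 92,"sx": 158,"sy": 63.4,"sz": 50,"twist": -0.005},{"jaw": 92,"sx": 158,"sy": 63.4,"sz": 105,"twist": -0.005},{"jaw": 92,"sx": 158,"sy": 63.4,"sz": 150,"twist": -0.005}]' > path.dat && python3 -m crank path.dat >/dev/null; echo '[{"jaw": 92}]' > path.dat && python3 -m crank path.dat; python3 -c "
from h import *;go(Q,[0,66.2,52])
d=cap('top');crop(d,250,150,90,67,8.8,'d.png')
d=cap('scene');crop(d,250,130,130,110,5.4,'e.png')"
```

```text
time: 2.3
tool_pos: [573.4, 167.8, 251.2]
tcp_rot: [-3.134, 0.003, 1.404]
contact_force: [0.1, 0.3, -0.1]
grip_width: 91.9
finger_force: 0.0
move [ 2.4  2.  40.2] turn -0.0 rot [-3.1337e+00  2.7000e-03  1.4035e+00] grasp local [-1.7 63.9 92.2] F local [ 0.   0.3 -0.1] M [ 0.01 -0.13  0.05] w 91.9 t 2.3
```

View pics/e.png

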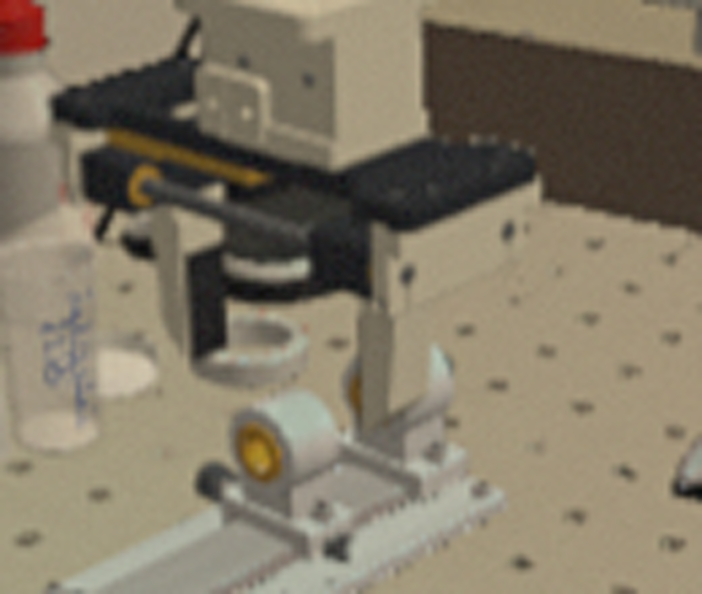

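The picture shows the open fingers straddling the sliding block (at about (285,440)), with the body clear of the beaker. I'll lower and close.

```bash
echo '[{"jaw": 92,"sx": 2.4,"sy": 2,"sz": 20},{"jaw": 92,"sx": 2.4,"sy": 2,"sz": 40},{"jaw": 92,"sx": 2.4,"sy": 2,"sz": 40}]' > path.dat && python3 -m crank path.dat; python3 -c "
from h import *;go(Q,[0,66.2,52])";  echo '[{"jaw": 30},{"jaw": 30},{"jaw": 30},{"jaw": 30},{"jaw": 30}]' > path.dat && python3 -m crank path.dat; python3 -c "
from h import *;go(Q,[0,100,52])"
```

```text
time: 2.78
tool_pos: [577.4, 169.8, 216.1]
tcp_rot: [3.14, -0.0, 1.403]
contact_force: [-1.5, -0.6, 0.2]
grip_width: 92.0
finger_force: 0.0
move [-0.3 -1.9  5.1] turn -0.001 rot [ 3.1401e+00 -4.0000e-04  1.4030e+00] grasp local [ 1.9 66.5 57.1] F local [-1.3 -0.8  0.2] M [-0.06 -0.11 -0.02] w 92.0 t 2.77
time: 3.4
tool_pos: [577.0, 169.9, 214.7]
tcp_rot: [3.142, 0.0, 1.403]
contact_force: [0.1, -0.3, 0.6]
grip_width: 46.2
finger_force: 0.0
move [33.4 -1.5  3.7] turn -0.001 rot [3.1415e+00 1.0000e-04 1.4033e+00] grasp local [ 1.4 66.6 55.7] F local [ 0.1 -0.3  0.6] M [-0.05 -0.06 -0.03] w 46.2 t 3.4
```

```bash
echo '[{"jaw": 46,"sy": -1.4,"sz": 3.6},{"jaw": 40,"sy": -1.4,"sz": 3.6},{"jaw": 30,"sy": -1.4,"sz": 3.6},{"jaw": 30,"sy": -1.4,"sz": 3.6},{"jaw": 30,"sy": -1.4,"sz": 3.6}]' > path.dat && python3 -m crank path.dat; python3 -c "
from h import *;go(Q,[0,100,52])"
```

```text
time: 4.03
tool_pos: [576.3, 170.0, 210.9]
tcp_rot: [3.14, -0.0, 1.403]
contact_force: [5.6, -1.1, -4.9]
grip_width: 36.0
finger_force: 30.0
move [33.5 -0.7 -0.1] turn -0.001 rot [ 3.1397e+00 -3.0000e-04  1.4031e+00] grasp local [ 0.7 66.5 51.9] F local [ 5.7 -0.2 -4.9] M [-0.13 -0.75 -0.05] w 36.0 t 4.03
```

```bash
echo '[{"jaw": 30,"sx": 8,"sy": 0.5},{"jaw": 30,"sx": 16,"sy": 0.5},{"jaw": 30,"sx": 24,"sy": 0.5},{"jaw": 30,"sx": 32,"sy": 0.5},{"jaw": 30,"sx": 34,"sy": 0.5}]' > path.dat && python3 -m crank path.dat>/dev/null; echo '[{"jaw": 30}]' > path.dat && python3 -m crank path.dat; python3 -c "
from h import *;go(Q,[0,100,52])
d=cap('top');crop(d,250,165,90,52,8.8,'f.png')
crop(d,258,185,40,30,16,'f2.png')"
```

```text
time: 4.78
tool_pos: [582.1, 202.6, 210.9]
tcp_rot: [3.141, 0.002, 1.403]
contact_force: [3.2, -5.8, -1.9]
grip_width: 36.0
finger_force: 30.0
move [ 0.4 -1.1 -0.1] turn -0.001 rot [3.1411e+00 1.9000e-03 1.4032e+00] grasp local [ 1.1 99.6 51.9] F local [ 4.1 -5.2 -1.9] M [-0.86 -0.51 -0.08] w 36.0 t 4.78
```

View pics/f2.png

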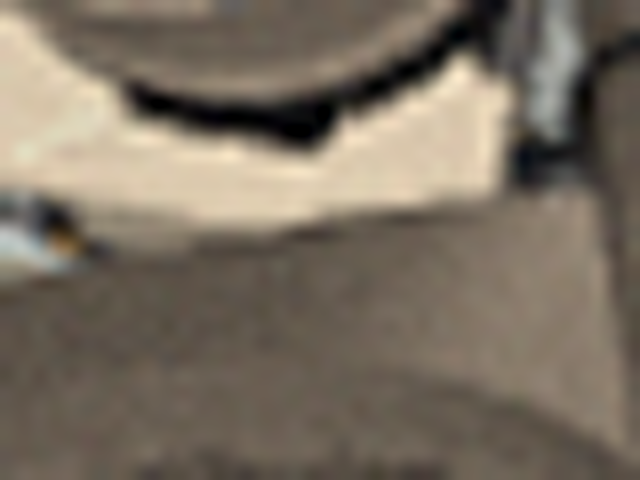

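The arm hides the pointer in the top view. I'll release and go up towards the spindle, then check the pointer.

```bash
echo '[{"jaw": 92},{"jaw": 92},{"jaw": 92},{"jaw": 92},{"jaw": 92,"sz": -50}]' > path.dat && python3 -m crank path.dat>/dev/null; echo '[{"jaw": 92,"sz": -60},{"jaw": 92,"sx": -60,"sz": -60},{"jaw": 92,"sx": -120,"sz": -60}]' > path.dat && python3 -m crank path.dat; python3 -c "
from h import *;go(SP,[0,-33,140])"
```

```text
time: 5.82
tool_pos: [561.3, 84.6, 322.1]
tcp_rot: [3.139, -0.0, 1.405]
contact_force: [1.3, -0.4, -0.7]
grip_width: 91.7
finger_force: 0.0
move [-182.2  -81.3   22.9] turn -0.269 rot [ 3.1393e+00 -2.0000e-04  1.4055e+00] grasp local [126.8 121.  163.1] F local [ 1.2 -0.6 -0.7] M [-0.07 -0.13  0.05] w 91.7 t 5.83
```

```bash
echo '[{"jaw": 92,"sx": -182,"sy": -81,"sz": 23,"twist": -0.269},{"jaw": 92,"sx": -182,"sy": -81,"sz": 23,"twist": -0.269},{"jaw": 92,"sx": -182,"sy": -81,"sz": 23,"twist": -0.269},{"jaw": 92,"sx": -182,"sy": -81,"sz": 23,"twist": -0.269},{"jaw": 92,"sx": -182,"sy": -81,"sz": 23,"twist": -0.269}]' > path.dat && python3 -m crank path.dat>/dev/null;echo '[{"jaw": 92}]' > path.dat && python3 -m crank path.dat>/dev/null; python3 -c "
from h import *;go(SP,[0,-33,46])
d=cap('top');a=d;crop(d,250,165,90,52,8.8,'g1.png');crop(d,255,192,45,20,17.7,'g2.png')
d=cap('scene');crop(d,350,150,110,80,7.2,'g3.png')
im=[cv2.imread('pics/'+n) for n in('g1.png','g2.png')]
im=[cv2.resize(i,(760,int(i.shape[0]*760/i.shape[1]))) for i in im]
o=np.vstack(im);o=cv2.resize(o,None,fx=.77,fy=.77) if o.shape[0]>600 else o
print(o.shape);cv2.imwrite('pics/g.png',o)"
```

```text
move [-1.7 -1.4 93.4] turn -0.002 rot [3.1404e+00 2.0000e-04 1.6732e+00] grasp local [  1.3 -31.3 139.4] F local [-0.1  0.5 -0.5] M [-0.02 -0.1  -0.05] w 91.9 t 6.58
(598, 585, 3)
```

View pics/g1.png

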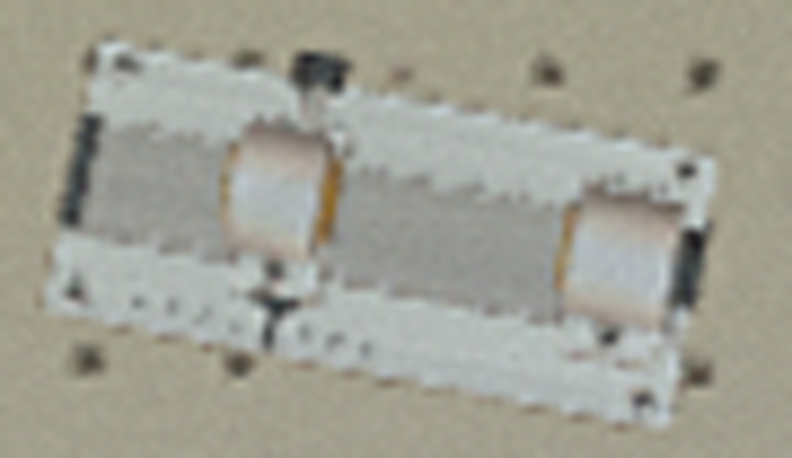

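The pointer at (273,300) stands right at the long line at (269,330), to the eye. I'll measure it more closely with a rectified darkness profile.

Run:
```python
from h import *
d=cap("top");g=255-cv2.cvtColor(d["color"],cv2.COLOR_RGB2GRAY).astype(np.float32)
q=np.array([564.57,104.04,-.1693])
ys=np.arange(85,115,.25)
for x in range(-41,-22,1):
    z=8 if x<-31 else 9
    p=px(d,tf(q,[[x,y,z] for y in ys])).astype(np.float32)
    r=cv2.remap(g,p[None,:,0],p[None,:,1],cv2.INTER_CUBIC)[0]
    m=np.abs(ys-100)<5; w=np.clip(r-np.median(r)-12,0,None)*m
    print(x,round(float((w*ys).sum()/max(w.sum(),1e-6)),2),round(float(w.max())))
```

```text
-41 99.64 37
-40 99.74 58
-39 99.91 73
-38 100.01 81
-37 100.06 83
-36 100.18 82
-35 100.18 74
-34 100.15 64
-33 99.9 57
-32 99.53 63
-31 99.08 82
-30 98.99 98
-29 99.32 103
-28 99.54 87
-27 99.59 59
-26 99.88 36
-25 102.39 25
-24 103.26 32
-23 103.22 38
```

Run:
```python
from h import *
q=np.array([564.57,104.04,-.1693])
d=cap("top")
gb=255-cv2.imread("pics/top0.png",0).astype(np.float32)
ga=255-np.mean([cv2.cvtColor(cap("top")["color"],cv2.COLOR_RGB2GRAY) for _ in range(4)],axis=0).astype(np.float32)
def rect(g,xs,ys,z):
    p=px(d,tf(q,[[x,y,z] for x in xs for y in ys])).astype(np.float32).reshape(len(xs),len(ys),2)
    return cv2.remap(g,p[...,0],p[...,1],cv2.INTER_CUBIC)
def cen(g,xs,c,z,n):
    ys=np.arange(c-5,c+5.01,.2)
    for _ in range(4):
        r=rect(g,xs,ys,z);w=np.clip(r-(r.max(1,keepdims=True)+np.median(r))/2,0,None);c=(w*ys).sum(1)/w.sum(1)
        ys=np.arange(-5,5.01,.2)+np.mean(c)
    print(n,np.round(c,2),round(c.mean(),2))
cen(gb,np.arange(-40,-32.),100,8,"line before");cen(gb,np.arange(-33,-26.),66,9,"ptr before");cen(ga,np.arange(-33,-26.),100,9,"ptr after");cen(ga,np.arange(-41,-34.),100,8,"line after")
# carrier displacement by template matching
for n,xs,z in(("housing",np.arange(-16,16,.25),62),("ptr+foot",np.arange(-34,-18,.25),12),("knob",np.arange(36,56,.25),15)):
    Tm=rect(gb,xs,np.arange(50,82,.25),z);I=rect(ga,xs,np.arange(76,124,.25),z)
    r=cv2.matchTemplate(I,Tm,cv2.TM_CCOEFF_NORMED)[0];i=r.argmax();k=np.polyfit(range(-2,3),r[i-2:i+3],2);print(n,round(26+(i-k[1]/2/k[0])*.25,2),round(r[i],3))
```

```text
line before [ 99.7   99.85  99.99 100.06 100.16 100.25 100.26 100.18] 100.06
ptr before [nan nan nan nan nan nan nan] nan
ptr after [99.91 99.41 99.1  98.96 98.93 98.91 98.46] 99.1
line after [ 99.61  99.72  99.87 100.   100.11 100.21 100.26] 99.97
housing 32.9 0.963
ptr+foot 32.7 0.898
knob 32.9 0.961<stdin>:12: RuntimeWarning: invalid value encountered in divide
```

The pointer is about 1 mm short of the line. I'll go back for a small correction.

```bash
python3 -c "
from h import *;go(Q,[0.9,99.6,140])"
```

```text
move [268.1 158.4  -1. ] turn 0.269 rot [-3.1416e+00  1.0000e-04  1.6730e+00] grasp local [ -80.5 -201.   139.1] F local [ 0.3  0.3 -0.6] M [-0.01 -0.17  0.04] w 91.9 t 6.97
```

```bash
echo '[{"jaw": 92,"sx": 268,"sy": 158,"sz": -1,"twist": 0.269},{"jaw": 92,"sx": 268,"sy": 158,"sz": -1,"twist": 0.269},{"jaw": 92,"sx": 268,"sy": 158,"sz": -1,"twist": 0.269},{"jaw": 92,"sx": 268,"sy": 158,"sz": -1,"twist": 0.269},{"jaw": 92,"sx": 268,"sy": 158,"sz": -1,"twist": 0.269}]' > path.dat && python3 -m crank path.dat>/dev/null;echo '[{"jaw": 92},{"jaw": 92}]' > path.dat && python3 -m crank path.dat>/dev/null;python3 -c "
from h import *;go(Q,[0.9,99.6,52])"
```

```text
move [ 8.2  2.7 87.4] turn 0.0 rot [-3.1404e+00  1.0000e-03  1.4042e+00] grasp local [ -1.7  91.5 139.5] F local [0.6 0.5 0.9] M [-0.04 -0.09 -0.01] w 91.9 t 7.85
```

```bash
echo '[{"jaw": 92,"sx": 8.2,"sy": 2.7,"sz": 20},{"jaw": 70,"sx": 8.2,"sy": 2.7,"sz": 70},{"jaw": 60,"sx": 8.2,"sy": 2.7,"sz": 87.4},{"jaw": 50,"sx": 8.2,"sy": 2.7,"sz": 87.4},{"jaw": 44,"sx": 8.2,"sy": 2.7,"sz": 87.4}]' > path.dat && python3 -m crank path.dat>/dev/null;echo '[{"jaw": 30},{"jaw": 30},{"jaw": 30},{"jaw": 30}]' > path.dat && python3 -m crank path.dat>/dev/null;python3 -c "
from h import *;go(Q,[0.9,100.6,52])"
```

```text
move [ 0.8 -0.2  1.7] turn -0.001 rot [ 3.1413e+00 -3.0000e-04  1.4033e+00] grasp local [ 1.1 99.8 53.7] F local [-3.4 -0.2  4.6] M [ 0.05  0.54 -0.07] w 36.2 t 8.97
```

```bash
echo '[{"jaw": 30,"sx": 1},{"jaw": 30,"sx": 2.1},{"jaw": 30,"sx": 2.1}]' > path.dat && python3 -m crank path.dat>/dev/null;python3 -c "
from h import *;go(Q,[0.9,100.9,52])"
```

```text
move [ 0.1 -0.4  1.7] turn -0.0 rot [-3.1413e+00  1.8000e-03  1.4033e+00] grasp local [  1.3 100.9  53.7] F local [-3.6 -5.5  7.7] M [-0.86  0.66 -0.07] w 36.0 t 9.35
```

```bash
echo '[{"jaw": 92},{"jaw": 92},{"jaw": 92},{"jaw": 92,"sz": -40},{"jaw": 92,"sz": -88}]' > path.dat && python3 -m crank path.dat>/dev/null; python3 -c "
from h import *;go(SP,[0,-33,140])"
```

```text
move [-304.2  -81.7    1. ] turn -0.271 rot [-3.1391e+00  1.1000e-03  1.4034e+00] grasp local [160.3 238.2 140.5] F local [0.4 1.2 0.2] M [-0.09 -0.06 -0.05] w 81.6 t 9.97
```

```bash
echo '[{"jaw": 92,"sx": -304,"sy": -82,"sz": 1,"twist": -0.271},{"jaw": 92,"sx": -304,"sy": -82,"sz": 1,"twist": -0.271},{"jaw": 92,"sx": -304,"sy": -82,"sz": 1,"twist": -0.271},{"jaw": 92,"sx": -304,"sy": -82,"sz": 1,"twist": -0.271},{"jaw": 92,"sx": -304,"sy": -82,"sz": 1,"twist": -0.271}]' > path.dat && python3 -m crank path.dat>/dev/null;echo '[{"jaw": 92}]' > path.dat && python3 -m crank path.dat>/dev/null
python3 - <<'E'
from h import *
go(SP,[0,-33,46])
q=np.array([564.57,104.04,-.1693]);d=cap("top")
g=255-np.mean([cv2.cvtColor(cap("top")["color"],cv2.COLOR_RGB2GRAY) for _ in range(4)],axis=0).astype(np.float32)
def cen(xs,c,z,n):
    ys=np.arange(c-5,c+5.01,.2)
    for _ in range(4):
        p=px(d,tf(q,[[x,y,z] for x in xs for y in ys])).astype(np.float32).reshape(len(xs),len(ys),2)
        r=cv2.remap(g,p[...,0],p[...,1],cv2.INTER_CUBIC);w=np.clip(r-(r.max(1,keepdims=True)+np.median(r))/2,0,None);c=(w*ys).sum(1)/w.sum(1)
        ys=np.arange(-5,5.01,.2)+np.mean(c)
    print(n,np.round(c,2),round(c.mean(),2))
cen(np.arange(-33,-26.),100,9,"ptr");cen(np.arange(-41,-34.),100,8,"line")
E
```

```text
move [ 0.9  0.4 93.8] turn -0.007 rot [-3.1414e+00  6.0000e-04  1.6682e+00] grasp local [ -0.4 -33.8 139.8] F local [ 0.2  0.3 -0.3] M [-0.02 -0.15  0.02] w 91.7 t 10.72
ptr [100.3  100.26 100.27 100.27 100.15 100.23 100.8 ] 100.33
line [ 99.56  99.66  99.84  99.99 100.07 100.18 100.25] 99.94
```

The pointer is now on the line. Next I'll pick up the spindle.

```bash
echo '[{"jaw": 92,"sx": 0.9,"sy": 1.2,"sz": 30,"twist": -0.007},{"jaw": 80,"sx": 0.9,"sy": 1.2,"sz": 75,"twist": -0.007},{"jaw": 60,"sx": 0.9,"sy": 1.2,"sz": 93.8,"twist": -0.007},{"jaw": 50,"sx": 0.9,"sy": 1.2,"sz": 93.8,"twist": -0.007},{"jaw": 40,"sx": 0.9,"sy": 1.2,"sz": 93.8,"twist": -0.007}]' > path.dat && python3 -m crank path.dat>/dev/null;echo '[{"jaw": 28},{"jaw": 20},{"jaw": 10},{"jaw": 10},{"jaw": 10}]' > path.dat && python3 -m crank path.dat;python3 -c "
from h import *;go(SP,[0,-33,52])"
```

```text
time: 12.22
tool_pos: [452.8, -78.4, 205.0]
tcp_rot: [-3.14, -0.0, 1.681]
contact_force: [-4.8, -1.2, 4.9]
grip_width: 18.7
finger_force: 30.0
move [-3.1 -1.9 -6. ] turn 0.007 rot [-3.1402e+00 -1.0000e-04  1.6814e+00] grasp local [  1.9 -29.9  46. ] F local [-4.9 -0.7  4.9] M [-0.27  0.66  0.06] w 18.7 t 12.22
```

```bash
echo '[{"jaw": 10,"sz": -10},{"jaw": 10,"sz": -40},{"jaw": 10,"sz": -60},{"jaw": 10,"sz": -60}]' > path.dat && python3 -m crank path.dat;python3 -c "
from h import *;go(Q,[0.95,-235,100]);S=cap('scene');crop(S,360,140,100,75,7.9,'h.png')"
```

```text
time: 12.72
tool_pos: [453.9, -78.4, 266.4]
tcp_rot: [3.138, 0.002, 1.681]
contact_force: [0.2, 0.2, -1.7]
grip_width: 19.0
finger_force: 30.0
move [-56.7  66.6   7.7] turn 0.277 rot [3.1377e+00 1.7000e-03 1.6813e+00] grasp local [ -78.7 -198.7  107.4] F local [ 0.2  0.2 -1.7] M [-0.07 -0.08  0.02] w 19.0 t 12.72
```

View pics/h.png

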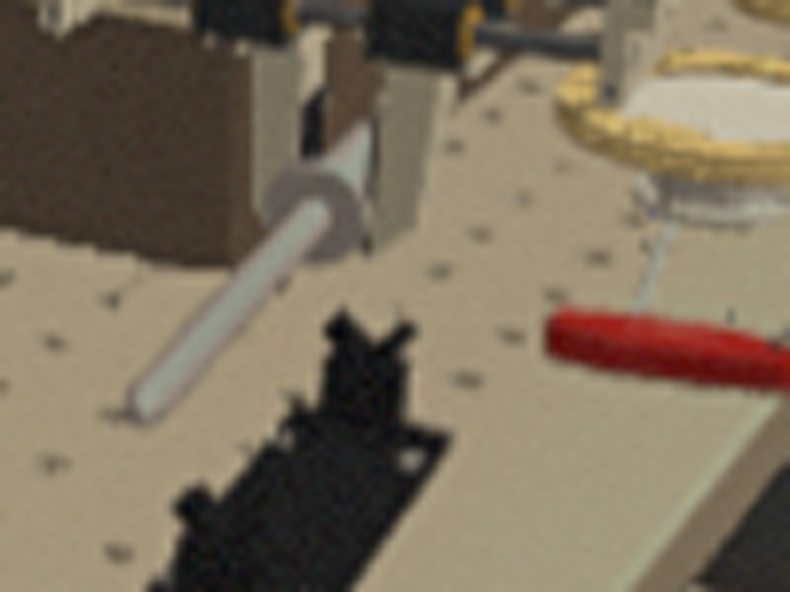

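The spindle hangs free above the cradle: shoulder centre at (318,215), tip at (145,407). Next I'll check its pitch.

Run:
```python
from h import *
S=cap("scene");o=bot.get_obs();R=Ro.from_euler("xyz",o["tcp_rot"]);g=o["tool_pos"]+R.apply([0,0,159]);u=R.apply([1,0,0]);print(g,u)
H=lambda p:un(p,(360,140),7.9);C=lambda p:un(p,(250,172),4.7)
y=np.array([g+u*(30+0),g+u*185])
print("pred",px(S,y)," seen",H([[318,213],[143,409]]))
# at rest: same spindle on cradle
r=np.array([453.3,-78.4,46]);v=np.array([-.107,.994,0])
print("rest pred",px(S,[r+v*30,r+v*185]),"seen",C([[703,90],[596,223]]))
print("mm/px z", px(S,[y[1]+[0,0,10]])-px(S,[y[1]]))
```

```text
[453.21488486 -78.21713704 105.63604311] [-1.10241150e-01  9.93904869e-01 -2.47089196e-05]
pred [[399.65160385 166.72982863]
 [377.60943517 191.5129069 ]]  seen [[399.8164557  166.52531646]
 [377.66455696 191.33544304]]
rest pred [[397.83921617 189.85970983]
 [375.9406813  217.36248117]] seen [[399.18085106 190.75531915]
 [376.41489362 219.05319149]]
mm/px z [[ 0.24111589 -4.51871051]]
```

The spindle is level and the shoulder is 30 mm ahead of the grasp point, as predicted. I'll swing into line with the bores.

```bash
echo '[{"jaw": 10,"sx": -57,"sy": 67,"twist": 0.277},{"jaw": 10,"sx": -57,"sy": 67,"twist": 0.277},{"jaw": 10,"sx": -57,"sy": 67,"sz": 30,"twist": 0.277},{"jaw": 10,"sx": -57,"sy": 67,"sz": 54,"twist": 0.277},{"jaw": 10,"sx": -57,"sy": 67,"sz": 54,"twist": 0.277}]' > path.dat && python3 -m crank path.dat>/dev/null;echo '[{"jaw": 10},{"jaw": 10},{"jaw": 10}]' > path.dat && python3 -m crank path.dat>/dev/null;python3 -c "
from h import *;go(Q,[0.95,-215,52])"
```

```text
move [20.2 -0.   0.7] turn 0.001 rot [3.1400e+00 4.0000e-04 1.4044e+00] grasp local [   1.  -235.2   52.7] F local [-0.2 -0.3 -1.7] M [-0.06 -0.08 -0.02] w 19.1 t 13.82
```

```bash
echo '[{"jaw": 10,"sx": 15,"sz": 0.6},{"jaw": 10,"sx": 30,"sz": 0.6},{"jaw": 10,"sx": 40,"sz": 0.6},{"jaw": 10,"sx": 50,"sz": 0.6},{"jaw": 10,"sx": 55,"sz": 0.6}]' > path.dat && python3 -m crank path.dat>/dev/null;python3 -c "
from h import *;go(Q,[0.95,-150,52])"
```

```text
move [29.4  0.3 -0.7] turn 0.001 rot [3.1416e+00 1.0000e-04 1.4051e+00] grasp local [   0.7 -179.4   51.3] F local [-0.8  0.8 -2.2] M [-0.07 -0.04  0.01] w 19.0 t 14.45
```

```bash
echo '[{"jaw": 10,"sx": 20},{"jaw": 10,"sx": 40},{"jaw": 10,"sx": 55},{"jaw": 10,"sx": 65},{"jaw": 10,"sx": 72}]' > path.dat && python3 -m crank path.dat>/dev/null;python3 -c "
from h import *;go(Q,[0.95,-100,52])"
```

```text
move [ 7.5  0.3 -0.7] turn 0.001 rot [3.1415e+00 2.0000e-04 1.4048e+00] grasp local [   0.7 -107.5   51.3] F local [ 0.5 -0.2 -1.8] M [-0.09 -0.07  0.01] w 19.3 t 15.07
```

```bash
echo '[{"jaw": 10,"sx": 8,"sz": -0.5},{"jaw": 10,"sx": 16,"sz": -0.5},{"jaw": 10,"sx": 24,"sz": -0.5},{"jaw": 10,"sx": 32,"sz": -0.5},{"jaw": 10,"sx": 38,"sz": -0.5}]' > path.dat && python3 -m crank path.dat>/dev/null;python3 -c "
from h import *;go(Q,[0.95,-53,52])"
```

```text
move [16.7  0.3 -0.3] turn 0.001 rot [-3.1416e+00  1.0000e-04  1.4044e+00] grasp local [  0.7 -69.7  51.7] F local [-0.6  0.4 -1.9] M [-0.12 -0.07  0.  ] w 19.5 t 15.7
```

```bash
echo '[{"jaw": 10,"sx": 8},{"jaw": 10,"sx": 14},{"jaw": 10,"sx": 18},{"jaw": 10,"sx": 21},{"jaw": 10,"sx": 21}]' > path.dat && python3 -m crank path.dat>/dev/null;python3 -c "
from h import *;go(Q,[0.95,-45,52])"
```

```text
move [ 4.6  0.3 -0.3] turn 0.001 rot [-3.1413e+00  8.0000e-04  1.4044e+00] grasp local [  0.7 -49.6  51.7] F local [-0.9 -5.4 -1.6] M [-0.82  0.05 -0.05] w 19.0 t 16.32
```

```bash
echo '[{"jaw": 10,"sx": 2},{"jaw": 10,"sx": 4},{"jaw": 10,"sx": 5},{"jaw": 10,"sx": 5}]' > path.dat && python3 -m crank path.dat>/dev/null;python3 -c "
from h import *;go(Q,[0.95,-45,52])";echo '[{"jaw": 10,"sx": 1},{"jaw": 10,"sx": 1},{"jaw": 10,"sx": 1}]' > path.dat && python3 -m crank path.dat>/dev/null;python3 -c "
from h import *;go(Q,[0.95,-45,52])"
```

```text
move [ 0.8  0.2 -0.3] turn 0.001 rot [-3.1410e+00  2.7000e-03  1.4043e+00] grasp local [  0.8 -45.8  51.7] F local [ -0.2 -11.3  -0.3] M [-1.85  0.24  0.02] w 19.4 t 16.82
move [ 0.5  0.1 -0.3] turn 0.001 rot [-3.1407  0.0039  1.4043] grasp local [  0.8 -45.5  51.7] F local [  0.4 -14.7  -0.1] M [-2.48  0.26  0.05] w 19.2 t 17.2
```

Force rose to 14.7 N with almost no motion, so the shoulder is on its stop. I'll take a final look.

Run:
```python
from h import *
S=cap("scene");T=cap("top")
crop(S,250,160,110,80,7,"k1.png");crop(T,250,165,90,52,8.5,"k2.png")
a=cv2.imread("pics/k1.png");b=cv2.imread("pics/k2.png")
a=cv2.resize(a,(400,291));b=b[:,:770];b=cv2.resize(b,(400,231))
c=cv2.resize(cv2.imread("pics/k1.png")[100:400,0:400],(399,300))
cv2.imwrite("pics/k.png",np.vstack([cv2.imread("pics/k1.png")[:400],cv2.copyMakeBorder(b[:195],0,0,0,370,cv2.BORDER_CONSTANT)])[:598])
tip=tf(Q,[[0.9,140,52],[0.9,113,52]]);print(px(S,tip),px(T,tip), px(S,tf(Q,[[-30,100,9],[-37,100,8]])))
```

```text
[[276.43904148 222.91632099]
 [286.27630438 218.14459296]] [[265.57822139 183.13854957]
 [276.05431937 185.08737866]] [[302.02554279 238.75470591]
 [304.42261307 240.33745287]]
```

View pics/k.png

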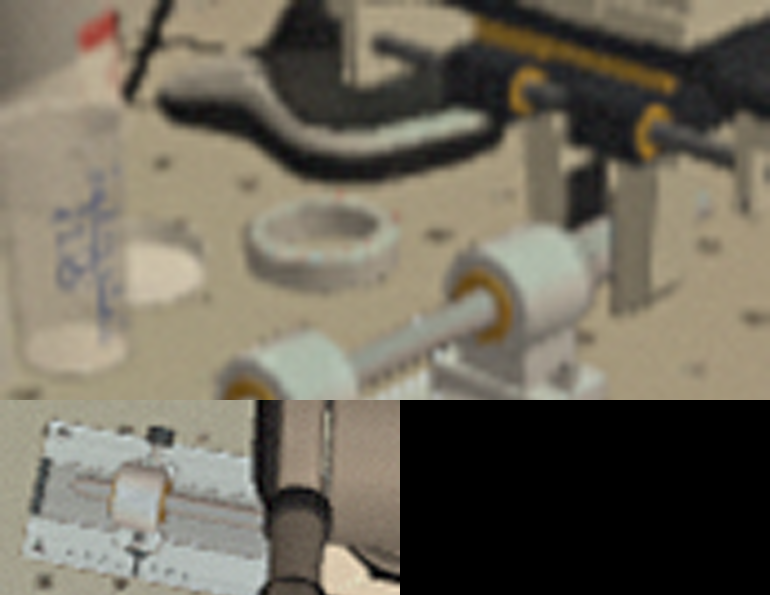

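The spindle passes through both blocks, the shoulder is at the fixed block and the tip is out beyond the sliding one at (72,487) in the inset. The pointer is at the line at (137,562). I'll do a last numeric check of the pointer.

Run:
```python
from h import *
go(Q,[0.95,-45,52])
q=np.array([564.57,104.04,-.1693]);d=cap("top")
g=255-np.mean([cv2.cvtColor(cap("top")["color"],cv2.COLOR_RGB2GRAY) for _ in range(4)],axis=0).astype(np.float32)
def cen(xs,c,z,n):
    ys=np.arange(c-5,c+5.01,.2)
    for _ in range(4):
        p=px(d,tf(q,[[x,y,z] for x in xs for y in ys])).astype(np.float32).reshape(len(xs),len(ys),2)
        r=cv2.remap(g,p[...,0],p[...,1],cv2.INTER_CUBIC);w=np.clip(r-(r.max(1,keepdims=True)+np.median(r))/2,0,None);c=(w*ys).sum(1)/w.sum(1)
        ys=np.arange(-5,5.01,.2)+np.mean(c)
    print(n,np.round(c,2),round(c.mean(),2))
cen(np.arange(-33,-26.),100,9,"ptr");cen(np.arange(-41,-34.),100,8,"line")
# tip along the bore axis
ys=np.arange(120,150,1.);p=px(d,tf(q,[[0.9,y,52] for y in ys])).astype(np.float32);print(np.round(cv2.remap(g,p[None,:,0],p[None,:,1],1)[0]))
```

```text
move [ 0.5  0.1 -0.3] turn 0.001 rot [-3.1407  0.0039  1.4043] grasp local [  0.8 -45.5  51.7] F local [ -0.8 -17.   -0.9] M [-2.47  0.28  0.05] w 19.1 t 17.3
ptr [100.37 100.33 100.36 100.37 100.23 100.19 100.67] 100.36
line [ 99.58  99.67  99.81  99.95 100.05 100.16 100.25] 99.92
[104. 103. 103. 103. 103. 102. 101. 102. 102. 102. 103. 104. 105. 108.
 110. 112. 113. 114. 114. 113. 112. 110. 108. 105. 103. 102. 102. 101.
 101. 100.]
```

```bash
python3 -c "
from plant import bot
print(bot.close_job())"
```

```text
the job is handed in; nothing more can be done
None
```

The job is handed in: the spindle is home through both blocks and held by the gripper with about 15 N against the shoulder, and the sliding block's pointer measures within about 0.5 mm of the long line.

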